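Lock out a bench gas manifold: line up the valve hub's hole, push the lock pin through

TASK

The gas lines are about to be opened, so lock the manifold out: turn its yellow lever to the off position, where the hole drilled across its hub lines up with the holes of the two yoke cheeks, then push the red lock pin in from the front through all three until its head is fully home against the front cheek, and let go. In its tray the pin can be taken only by the shank through the finger channel, so put it down and take it again by the head. Leave the other things on the bench where they are.

Things in the scene. Friction and masses are not known exactly. Their poses are not given: they have to be found in the camera images.
- manifold: Fixed gas manifold: aluminium base (x -40 to 60, y -85 to 85, below 14 mm), ball valve and tube run along y (to +-90 mm, below 54 mm), above it a dark U-shaped yoke (x -32 to 32, y +-18, top 101 mm) with two drilled cheeks, a gauge behind (x 36 to 58, y +-24, 102 to 150 mm high). Origin: on the worktop under the valve stem; -x is its front, where the pin goes in; z up. Sizes in mm.
- lever (a joint): Angle of lever and hub about the vertical stem axis (through the manifold's origin), rad: 0 = off, lever along the manifold's +y, the hub's hole in line with the cheeks' holes; positive = counterclockwise from above; 0.6 to 1.2 at the start (lever to the front). Turns from -1.57 to 1.57, no stop or click at 0, stays where it is left (friction 0.25 N m, about 2.3 N at the grip).
- lever_grip (a point): Middle of the lever's yellow grip, 110 mm from the stem axis, 105 mm above the worktop. Grip 52 mm long (radially), 22 mm wide, 13 mm high. The point's y points outward along the lever, z up. The steel lever between grip and stem lies 102 to 108 mm above the worktop.
- hub_hole (a point): Front mouth of the hole across the hub, 16 mm from the stem axis, 83 mm above the worktop; the hole runs along the point's x, 32 mm long, diameter 16.5 mm. The hub is a 32 mm square steel block that turns with the lever. Round about (world, m): hood post at x 0.42, y 0.19, swing in past it with the arm drawn back; cabinet from x 0.60 back, 0.17 high; hoses at x 0.28 to 0.40, y below -0.36.
- yoke_hole (a point): Front mouth of the hole in the yoke's front cheek, 83 mm above the worktop, diameter 16.5 mm; the hole axis is the manifold's x. Going in: front cheek 8 mm thick, 8 mm gap, hub 32 mm, 8 mm gap, back cheek 8 mm; behind it the tip comes out below the gauge. The shoulder of a fully home pin lies here. The bench in front is free for laying the pin.
- lock_pin: Red lock pin, about 0.11 kg, lying in its tray: flat red head 26 mm long (x -26 to 0), 28 mm wide (y), 14 mm thick (z); then a round steel shank 14 mm in diameter, 70 mm long (x 0 to 70), the last 12 mm tapered to 8 mm. Origin: on the pin's axis at the shoulder where shank and head meet; x to the tip. Lies level on its flat head, axis 7 mm above the worktop.
- pin_tray: Fixed black plastic tray, x -59 to 52, y +-48, 32 mm high, for two pins side by side along its x, tips to +x; the red pin's axis at y -25 mm, 20 mm up, shoulder at x -27.5 mm. Pocket walls close round heads and tips; a finger channel runs across it at x -26 to 9 mm, full width in y, floor 3 mm up, where both shanks lie bare. Origin: on its underside, mid-width.
- large_pin: Larger blue-headed pin, too thick for these holes (shank 20 mm), in the tray 50 mm beside the red one. To be left alone. Origin and axes as for the red pin.
- union_fitting: Steel tube union, 18 x 39 x 20 mm, lying; long along its y. To be left alone. Origin: centre of its underside.
- tee_fitting: Steel tee fitting, 35 x 48 x 18 mm, lying. To be left alone. Origin: centre of its underside.
- ptfe_spool: White roll of tape, 50 mm across, 13 mm high, lying flat. To be left alone. Origin: centre of its underside.
- combination_wrench: Spanner, 24 x 140 x 6 mm, lying; long along its y. To be left alone. Origin: centre of its underside.
- vial_1: Glass vial with blue cap, 19 mm across, 52 mm high, standing. To be left alone. Origin: centre of its underside.
- spare_ball_valve: Small spare ball valve with a yellow lever, 24 x 87 x 41 mm, lying; long along its y. To be left alone. Origin: centre of its underside.

How it is judged:
By the outcome, as a careful person would: the job done as asked, in the order asked, and still so for the second after the job is handed in, with the robot touching nothing.
It also fails if it takes over 58 s, if anything falls off the work surface, if the arm or the gripper's body presses on something with over 40 N, if the wrist force passes 120 N, or if a joint passes its speed limit or range.

ROBOT

A 6-joint arm with a two-finger parallel gripper is mounted at the origin on a cart in front of the work surface, level with it; the furniture and walls round the work are solid. World frame = base frame: x ahead of the robot, y to its left, z up, the work surface at z = 0. Lengths are in m, angles in degrees, forces in N, time in s.
With the tool pointing down it reaches from about 0.3 to 0.75 m from the base axis. Payload 8.5 kg.
Tool frame: the origin (TCP) lies on the centre line of the jaws, within the pads' length; the fingertips stand 19 mm ahead of it and the grasp point (between the pads) is the TCP (env.tcp_to_tips is the z of the fingertips in the tool frame, in m); z points along the fingers, y is the line along which they close (so a half turn about z gives the same grasp; the last joint's range is limited). The gripper opens to 85 mm and grips with 20 to 120 N. Pads are 22 mm wide; open, the fingers measure 114 mm over their backs; the gripper's body (76 mm by 85 mm) begins 54 mm behind the grasp point. The pads swing forward as they close: fully open they stand 13 mm farther back than shut.
Start: joints at [57.508, 21.807, 74.336, -0, 83.858, -12.336], TCP at [0.19, 0.516, 0.25] pointing down, gripper open.
Joint ranges: [-178.18, 178.18], [-50.72, 133.34], [12.68, 142.11], [-81.47, 261.47], [9.98, 163.14], [-165.26, 165.26]. Speed limits (degrees/s): [136.94, 136.94, 180, 180, 180, 180].

INTERFACE

Orientations are given as a 3x3 rotation matrix whose columns are the frame's x, y, z axes.
In Python, from rig import env gives the robot as it stands.
- The arm moves only by the tool servo_tool, never from a script. Its argument "steps" is a list of rows, each an object of numbers: "tx", "ty", "tz": the shift along the world's x, y, z in cm; "yaw": the turn about the world's z in degrees; "claw": the finger opening in cm, from 0 to 8.54. In form: [{"tx": .., "ty": .., "tz": .., "yaw": .., "claw": ..}, ...]. A call has 1 to 20 rows; each row shifts and turns the commanded pose from where the row before left it; what a row does not reach is not made up. A row lasts 1/10 s, in which the tool goes at most 50 mm and 8.59 degrees, less where a joint would pass 70% of its speed; a pose out of reach is approached as far as the arm can. A call with a gripper value outside its range is refused whole. The fingers move at their own pace and stop on an object; "newtons" is the grip in N (left out, the last holds). Time passes only in rows, so rows that do not move let the fingers close. It gives the time, the measured TCP pose, the force, the opening and the grip force at its end, in the units of the state.
- env.observe(): the state, without advancing time (a new reading comes with each control period).
- env.get_image(name): name is "scene" or "top" or "wrist"; returns (picture, depth): 480x640x3 uint8, red, green, blue; 480x640 float32, m along the optical axis (not along the pixel's ray), 0 where there is no reading.
- env.camera_model(name): a dict with "fovy" (degrees; the focal length in pixels is half the picture's height over the tangent of half this angle, whatever the lens; pixels are square), "cx", "cy" (the principal point, pixels), "dist_coeffs" ([k1, k2, p1, p2, k3] as OpenCV has them; the pictures are not rectified), "T" (4x4, takes a point from camera to world coordinates). Camera axes: x right, y down, z forward; pixel columns grow to the right and rows downward; lengths in m; the calibration is good to about 2 mm. A picture is of the moment at which its call begins: read the wrist's pose just before it. camera_model takes no time and is no camera call; for the wrist camera it gives the pose at the moment of the call.
- env.close_job(): hands the job in; it is judged then, once.
The state is a dict: "time_s": time; "q": joint angles; "qvel": joint speeds; "joint_efforts": joint torques, N m; "position": TCP position; "tool_rot": TCP orientation; "ft_force": force on the tool from outside, world axes, zero at the start; "wrist_torque": the same for the moment, N m; "grip_width": finger opening in m; "gripper_force": force on a finger pad.
Only numpy, scipy, OpenCV 4.12 (cv2) and the standard library are available. Lean on these libraries where they do the work, as an engineer would, in place of code of your own. Each camera call takes 0.05 s, during which the arm holds its last target. There are 200 camera calls.

## Working session

There is one attempt and no reset: what is moved stays moved. The work goes in short steps, Python scripts to look and compute and a tool call to move; the robot and the scene stay as the last step left them, time stands still between calls to the robot, and variables do not carry over. Pictures are saved under pics/ and viewed, at most 15 in all, crops included, and the job is handed in when it is done.

Besides the shell and the picture viewer there is one more tool, called after ">>>" as name(argument=value, ...) on one line, values as JSON. servo_tool: Moves the arm, as the interface text tells. Its arguments: {"type":"object","properties":{"steps":{"type":"array"},"newtons":{"type":"number"}},"required":["steps"]}

```bash
mkdir -p pics
cat > h.py <<'E'
import numpy as np, cv2
from rig import env
def K(m):
    f=240/np.tan(np.radians(m["fovy"]/2)); return np.array([[f,0,m["cx"]],[0,f,m["cy"]],[0,0,1.]])
def ray(m,uv):
    uv=np.asarray(uv,float).reshape(-1,1,2)
    p=cv2.undistortPoints(uv,K(m),np.array(m["dist_coeffs"],float)).reshape(-1,2)
    d=np.c_[p,np.ones(len(p))]; T=np.array(m["T"]); return T[:3,3],d@T[:3,:3].T
def onz(m,uv,z):
    o,d=ray(m,uv); return o+d*((z-o[2])/d[:,2])[:,None]
def proj(m,P):
    T=np.linalg.inv(np.array(m["T"])); P=np.asarray(P,float).reshape(-1,3)@T[:3,:3].T+T[:3,3]
    return cv2.projectPoints(P,np.zeros(3),np.zeros(3),K(m),np.array(m["dist_coeffs"],float))[0].reshape(-1,2)
def cloud(m,depth):
    v,u=np.mgrid[0:480,0:640]; o,d=ray(m,np.c_[u.ravel(),v.ravel()])
    return (o+d*depth.reshape(-1,1)).reshape(480,640,3)
def snap(n,save=None):
    m=env.camera_model(n); im,d=env.get_image(n)
    if save: cv2.imwrite("pics/"+save+".png",im[:,:,::-1]); np.savez("pics/"+save,im=im,d=d,T=m["T"])
    return m,im,d
E
python3 - <<'E'
from h import *
for n in ["scene","top"]:
    m,im,d=snap(n,n+"0"); print(n,m["fovy"],np.round(m["T"],3).tolist(),(d>0).mean())
s=env.observe(); print(s["time_s"],s["position"],np.round(s["tool_rot"],3).tolist(),env.tcp_to_tips)
m=env.camera_model("wrist"); print(np.round(m["T"],3).tolist(),m["fovy"])
E
```

```text
scene 46.088174244906746 [[0.542, -0.589, 0.599, -0.124], [-0.84, -0.365, 0.402, -0.553], [-0.018, -0.721, -0.692, 0.774], [0.0, 0.0, 0.0, 1.0]] 0.9960221354166666
top 47.10736416090016 [[-0.296, -0.886, 0.358, 0.072], [-0.955, 0.277, -0.104, -0.028], [-0.007, -0.373, -0.928, 1.173], [0.0, 0.0, 0.0, 1.0]] 0.996171875
0.1 [0.1893997  0.51612432 0.24978246] [[-0.939, 0.345, -0.001], [0.345, 0.939, -0.001], [0.0, -0.001, -1.0]] 0.019
[[0.345, 0.887, 0.308, 0.109], [0.939, -0.325, -0.115, 0.545], [-0.002, 0.329, -0.944, 0.373], [0.0, 0.0, 0.0, 1.0]] 62.03110942586414
```

View pics/top0.png

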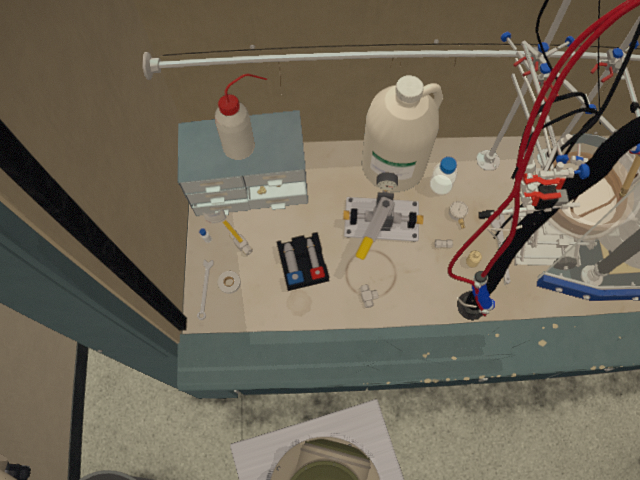

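View pics/scene0.png

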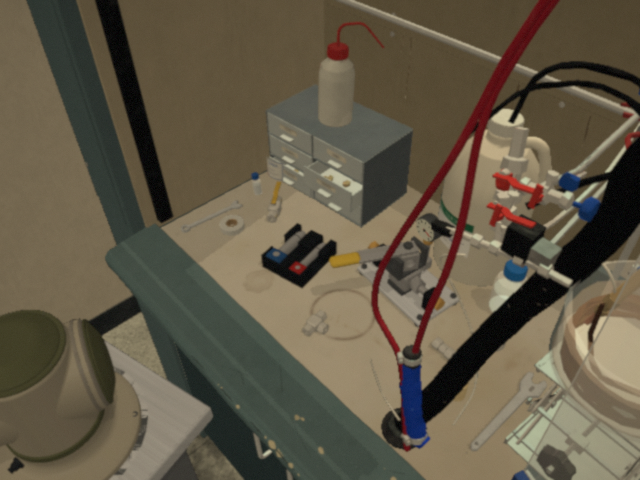

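Top view: tray at about (302,260) with the red head at (318,273) and the blue at (295,277). Lever grip at (365,247), manifold at (383,218). The scene view shows the same layout: red head (300,268), grip (350,259).

```bash
cat > a.py <<'E'
from h import *
for n in ["top","scene"]:
    z=np.load(f"pics/{n}0.npz"); im,d=z["im"],z["d"]; m=env.camera_model(n); P=cloud(m,d)
    hsv=cv2.cvtColor(im,cv2.COLOR_RGB2HSV); H,S,V=[hsv[...,i].astype(int) for i in range(3)]
    box=(P[...,0]>.25)&(P[...,0]<.6)&(P[...,1]>-.35)&(P[...,1]<.35)&(P[...,2]<.17)
    def rep(name,mask):
        c,l,st,ce=cv2.connectedComponentsWithStats((mask&box).astype(np.uint8))
        for i in range(1,c):
            if st[i,4]>25:
                q=P[l==i]; (cc,sz,a)=cv2.minAreaRect(np.float32(q[:,:2]*1000))
                print(n,name,st[i,4],"px",ce[i].round(),"xyz",np.median(q,0).round(4),"rect",np.round(cc,1),np.round(sz,1),round(a,1))
    rep("red",((H<8)|(H>172))&(S>150)&(V>90))
    rep("blue",(H>98)&(H<120)&(S>140))
    rep("yellow",(H>18)&(H<30)&(S>150)&(V>100))
    rep("black",(V<45)&(P[...,2]>.015)&(P[...,2]<.045))
    rep("dark yoke",(V<90)&(P[...,2]>.09)&(P[...,2]<.11))
    rep("alu",(P[...,2]>.009)&(P[...,2]<.018)&(S<40))
E
python3 a.py
python3 - <<'E'
import cv2
im=cv2.imread('pics/top0.png')[160:310,180:480]
cv2.imwrite('pics/topc.png',cv2.resize(im,None,fx=2.66,fy=2.66,interpolation=cv2.INTER_CUBIC))
E
```

```text
top red 119 px [317. 273.] xyz [ 0.4416 -0.1171  0.0278] rect [ 442.  -118.2] [29.6 28.1] 87.7
top blue 145 px [295. 278.] xyz [ 0.4427 -0.0667  0.0338] rect [449.4 -68.3] [35.3 36.9] 83.5
top yellow 33 px [346. 215.] xyz [ 0.5457 -0.2174  0.0512] rect [ 547.2 -218.1] [ 9.2 16.2] 72.7
top yellow 71 px [235. 234.] xyz [0.5817 0.0323 0.0392] rect [580.3  32.3] [43.9  8.5] 24.9
top yellow 216 px [364. 248.] xyz [ 0.4379 -0.2193  0.1125] rect [ 438.5 -219.6] [19.9 49.1] 46.2
top black 115 px [316. 242.] xyz [ 0.508  -0.136   0.0337] rect [ 511. -136.] [40.4 15.5] 2.6
top black 254 px [300. 246.] xyz [ 0.511  -0.0985  0.0336] rect [512.4 -99.6] [32.6 41.4] 89.0
top black 82 px [281. 251.] xyz [ 0.5141 -0.0559  0.0331] rect [514.9 -56.9] [11.3 41.5] 85.0
top black 300 px [308. 278.] xyz [ 0.4296 -0.0947  0.0319] rect [442.2 -92.8] [91.7 34.9] 86.8
top dark yoke 73 px [385. 195.] xyz [ 0.5442 -0.3063  0.1015] rect [ 545.2 -305.7] [34.   9.3] 67.4
top dark yoke 35 px [389. 219.] xyz [ 0.4882 -0.2947  0.1007] rect [ 490.2 -293.7] [15.4 10.4] 69.3
top dark yoke 59 px [176. 317.] xyz [0.4094 0.
[... 1559 characters left out ...]
1.8] 85.2
scene black 517 px [287. 267.] xyz [ 0.4285 -0.1021  0.0283] rect [441.4 -97.6] [95.6 35.8] 87.1
scene dark yoke 303 px [115. 191.] xyz [0.3676 0.2342 0.1003] rect [368.6 280.6] [ 32.5 137.2] 0.6
scene dark yoke 159 px [157. 190.] xyz [0.4129 0.1844 0.1   ] rect [419.6 188. ] [24.1 39.1] 71.6
scene dark yoke 127 px [420. 245.] xyz [ 0.5422 -0.3126  0.0997] rect [ 542.8 -307.5] [37.2 15.8] 71.8
scene dark yoke 121 px [398. 261.] xyz [ 0.4889 -0.2965  0.0982] rect [ 494.9 -294.2] [26.6 21.3] 78.7
scene alu 51 px [114. 215.] xyz [0.3762 0.3004 0.0139] rect [374.9 295.8] [109.    2.4] 75.7
scene alu 7566 px [216. 306.] xyz [ 0.2998 -0.0335  0.0127] rect [284.3 -49.6] [591.4  93.5] 74.9
```

View pics/topc.png

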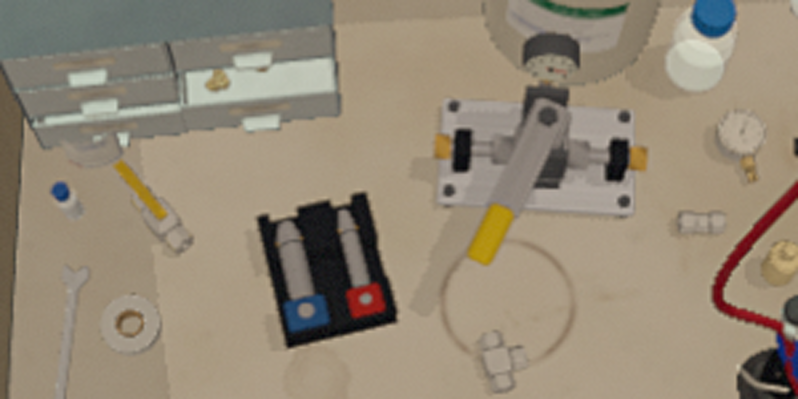

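The crop shows the tray nearly square to the world, the lever swung to the front-left, and the tee in front of the manifold. I'll draw back, swing in past the post and look from close by.

>>> servo_tool(steps=[{"tx":-1.3,"ty":-3.6},{"tx":-1.3,"ty":-3.6},{"tx":-1.3,"ty":-3.6},{"tx":-1.3,"ty":-3.6},{"tx":-1.4,"ty":-3.6},{"tx":-1.4,"ty":-3.6},{"tx":2.7,"ty":-2},{"tx":2.7,"ty":-2},{"tx":2.8,"ty":-2},{"tx":2.8,"ty":-2},{"tx":2,"ty":-3.2},{"tx":2,"ty":-3.2},{"tx":2,"ty":-3.3},{"tx":2,"ty":-3.3}])

```text
invalid input at $.steps[0]: expected keys tx, ty, tz, yaw, claw
```

>>> servo_tool(steps=[{"tx":1,"ty":-3.5},{"tx":1,"ty":-3.5},{"tx":1,"ty":-3.5},{"tx":1,"ty":-3.5},{"tx":1.6,"ty":-3,"tz":0.6},{"tx":1.6,"ty":-3,"tz":0.6},{"tx":1.6,"ty":-3,"tz":0.6},{"tx":1.6,"ty":-3,"tz":0.6},{"tx":1.6,"ty":-3,"tz":0.6},{},{}])

```text
invalid input at $.steps[0]: expected keys tx, ty, tz, yaw, claw
```

Run:
```python
from h import *
m,im,d=snap("wrist","w1"); print((d>0).mean(),np.round(m["T"],4).tolist())
```

```text
0.9958268229166667 [[0.3452, 0.8866, 0.3078, 0.1087], [0.9385, -0.3253, -0.1154, 0.5449], [-0.0021, 0.3287, -0.9444, 0.3732], [0.0, 0.0, 0.0, 1.0]]
```

View pics/w1.png

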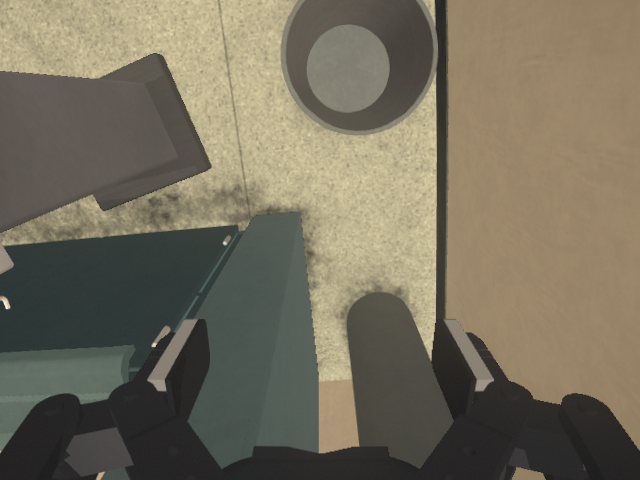

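The wrist view shows the gripper from behind (image down is +x), with the teal hood corner ahead and to the right of the robot. Nothing moved, because the tool wants every key in each row.

Run:
```python
from h import *
for n in ["top0","scene0","w1"]:
    z=np.load(f"pics/{n}.npz"); m=env.camera_model({"t":"top","s":"scene","w":"wrist"}[n[0]]); P=cloud(m,z["d"]).reshape(-1,3)
    P=P[z["d"].ravel()>0]
    for y0 in np.arange(0,.6,.1):
        q=P[(P[:,2]>.12)&(P[:,1]>y0)&(P[:,1]<y0+.1)&(P[:,0]>.1)&(P[:,2]<.6)]
        print(n,round(y0,1),len(q),q[:,0].min().round(3) if len(q) else "")
```

```text
top0 0.0 10436 0.1
top0 0.1 22525 0.401
top0 0.2 9189 0.353
top0 0.3 2297 0.136
top0 0.4 340 0.156
top0 0.5 0 
scene0 0.0 5017 0.644
scene0 0.1 26426 0.397
scene0 0.2 9646 0.352
scene0 0.3 1625 0.37
scene0 0.4 0 
scene0 0.5 0 
w1 0.0 0 
w1 0.1 0 
w1 0.2 0 
w1 0.3 0 
w1 0.4 19562 0.151
w1 0.5 25546 0.163
```

>>> servo_tool(steps=[{"tx":-1.3,"ty":-3.6,"tz":0,"yaw":0,"claw":8.5},{"tx":-1.3,"ty":-3.6,"tz":0,"yaw":0,"claw":8.5},{"tx":-1.3,"ty":-3.6,"tz":0,"yaw":0,"claw":8.5},{"tx":-1.3,"ty":-3.6,"tz":0,"yaw":0,"claw":8.5},{"tx":-1.4,"ty":-3.6,"tz":0,"yaw":0,"claw":8.5},{"tx":-1.4,"ty":-3.6,"tz":0,"yaw":0,"claw":8.5}])

```text
time_s: 0.75
position: [0.1087, 0.2988, 0.2501]
tool_rot: [[-0.939, 0.344, -0.0], [0.344, 0.939, -0.0], [0.0, -0.0, -1.0]]
ft_force: [-0.4, -0.4, 0.4]
grip_width: 0.0847
gripper_force: 0.0
```

>>> servo_tool(steps=[{"tx":2.7,"ty":-2,"tz":0,"yaw":0,"claw":8.5},{"tx":2.7,"ty":-2,"tz":0,"yaw":0,"claw":8.5},{"tx":2.8,"ty":-2,"tz":0,"yaw":0,"claw":8.5},{"tx":2.8,"ty":-2,"tz":0,"yaw":0,"claw":8.5},{"tx":2,"ty":-3.2,"tz":0,"yaw":0,"claw":8.5},{"tx":2,"ty":-3.2,"tz":0,"yaw":0,"claw":8.5},{"tx":2,"ty":-3.3,"tz":0,"yaw":0,"claw":8.5},{"tx":2,"ty":-3.3,"tz":0,"yaw":0,"claw":8.5},{"tx":1,"ty":-3.5,"tz":0,"yaw":0,"claw":8.5},{"tx":1,"ty":-3.5,"tz":0,"yaw":0,"claw":8.5},{"tx":1,"ty":-3.5,"tz":0,"yaw":0,"claw":8.5},{"tx":1,"ty":-3.5,"tz":0,"yaw":0,"claw":8.5},{"tx":1.6,"ty":-3,"tz":0.6,"yaw":0,"claw":8.5},{"tx":1.6,"ty":-3,"tz":0.6,"yaw":0,"claw":8.5},{"tx":1.6,"ty":-3,"tz":0.6,"yaw":0,"claw":8.5},{"tx":1.6,"ty":-3,"tz":0.6,"yaw":0,"claw":8.5},{"tx":1.6,"ty":-3,"tz":0.6,"yaw":0,"claw":8.5},{"tx":0,"ty":0,"tz":0,"yaw":0,"claw":8.5},{"tx":0,"ty":0,"tz":0,"yaw":0,"claw":8.5}])

```text
time_s: 2.65
position: [0.4193, -0.1997, 0.2798]
tool_rot: [[-0.939, 0.345, -0.001], [0.345, 0.939, 0.001], [0.001, 0.001, -1.0]]
ft_force: [-0.0, -0.1, -0.6]
grip_width: 0.0852
gripper_force: 0.0
```

Run:
```python
from h import *
m,im,d=snap("wrist","w2"); s=env.observe(); print(s["position"],np.round(s["q"],1))
```

```text
[ 0.41907739 -0.19907554  0.27991998] [ -40.1   11.9   83.8    0.    84.4 -109.9]
```

View pics/w2.png

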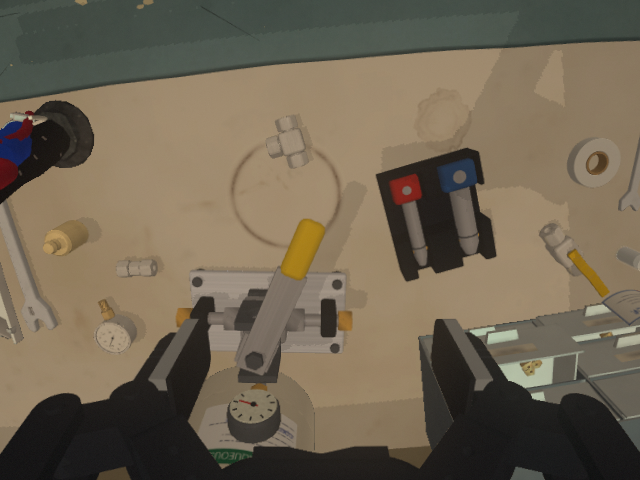

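Wrist view: lever grip at (303,248), plate front edge along row ~272 (columns 190–346), red head (407,190) with its shank down to (420,262), blue pin beside it, tee at (288,142).

```bash
cat > b.py <<'E'
from h import *
z=np.load("pics/w2.npz"); im,d=z["im"],z["d"]; m=env.camera_model("wrist"); m["T"]=z["T"]; P=cloud(m,d)
hsv=cv2.cvtColor(im,cv2.COLOR_RGB2HSV); H,S,V=[hsv[...,i].astype(int) for i in range(3)]
def box(u0,u1,v0,v1):
    b=np.zeros((480,640),bool); b[v0:v1,u0:u1]=1; return b
print("bench z",np.median(P[220:260,200:240,2]),"plate z",np.median(P[286:296,205:230,2]), "tray", np.median(P[155:160,470:475,2]))
def edge(uv,zz,name):
    q=onz(m,uv,zz); vx,vy,x,y=cv2.fitLine(np.float32(q[:,:2]),cv2.DIST_HUBER,0,.001,.001).ravel()
    print(name,"ang",np.degrees(np.arctan2(vy,vx)).round(2),"pt",np.round([x,y],4),len(q)); return
# plate front edge: first row per column where S drops / brightness changes, strongest vertical gradient
g=cv2.GaussianBlur(im.astype(np.float32),(0,0),1).sum(2)/3; b=cv2.GaussianBlur(S.astype(np.float32),(0,0),1)
def rowedge(us,v0,v1):
    out=[]
    for u in us:
        c=np.abs(np.diff(b[v0:v1,u])); out.append((u,v0+c.argmax()+.5))
    return np.array(out,float)
edge(rowedge(list(range(200,235))+list(range(312,340)),262,280),.014,"plate front")
def coledge(vs,u0,u1): return np.array([(u0+np.abs(np.diff(b[v,u0:u1])).argmax()+.5,v) for v in vs],float)
edge(coledge(list(range(275,300))+list(range(335,350)),338,356),.014,"plate +y end?")
edge(coledge(list(range(275,300)),180,200),.014,"plate -y end?")
def rect(mask,name,zz=None):
    c,l,st,ce=cv2.connectedComponentsWithStats(mask.astype(np.uint8)); i=1+st[1:,4].argmax()
    v,u=np.nonzero(l==i); q=P[v,u] if zz is None else onz(m,np.c_[u,v],zz)
    cc,sz,a=cv2.minAreaRect(np.float32(q[:,:2]*1000)); print(name,len(u),"c",np.round(cc,1),np.round(sz,1),round(a,2),"z",np.median(P[v,u,2]).round(4)); return q
rect((H>15)&(H<32)&(S>150)&box(270,340,210,290),"grip",.1115)
rect(((H<8)|(H>172))&(S>130)&box(380,430,165,215),"redhead",.027)
rect((H>98)&(H<120)&(S>110)&box(430,485,150,205),"bluehead",.033)
q=rect((V<60)&box(370,500,140,285),"tray",.032)
sh=box(395,440,203,270)&(P[...,2]>.018)&(S<60)&(V>70); rect(sh,"shank",.026)
t=(P[...,2]>.093)&(P[...,2]<.107)&box(200,330,250,400); print("yoke/lever top pts");rect(t&(V<100),"yoke",.101)
E
python3 b.py
python3 - <<'E'
import cv2
im=cv2.imread('pics/w2.png')[200:400,170:370]
cv2.imwrite('pics/w2c.png',cv2.resize(im,None,fx=3,fy=3,interpolation=cv2.INTER_CUBIC))
E
```

```text
bench z 0.00012974592652281736 plate z 0.013938763333717241 tray 0.026966731465789928
plate front ang 68.83 pt [ 0.4794 -0.2794] 63
plate +y end? ang -21.04 pt [ 0.545  -0.2186] 40
plate -y end? ang -20.74 pt [ 0.4666 -0.3692] 25
grip 1597 c [ 436.1 -222.3] [21.2 50.7] 46.56 z 0.1109
redhead 712 c [ 440.9 -121.9] [28.9 25.8] 86.25 z 0.0264
bluehead 646 c [443.4 -72.2] [32.6 25.2] 87.15 z 0.0323
tray 5901 c [476.5 -99.8] [ 96.8 115.4] 86.58 z 0.0298
shank 796 c [ 488.9 -124.8] [13.4 68.1] 86.59 z 0.0258
yoke/lever top pts
yoke 442 c [ 540.7 -307.4] [36.5 14.6] 70.33 z 0.1007
```

View pics/w2c.png

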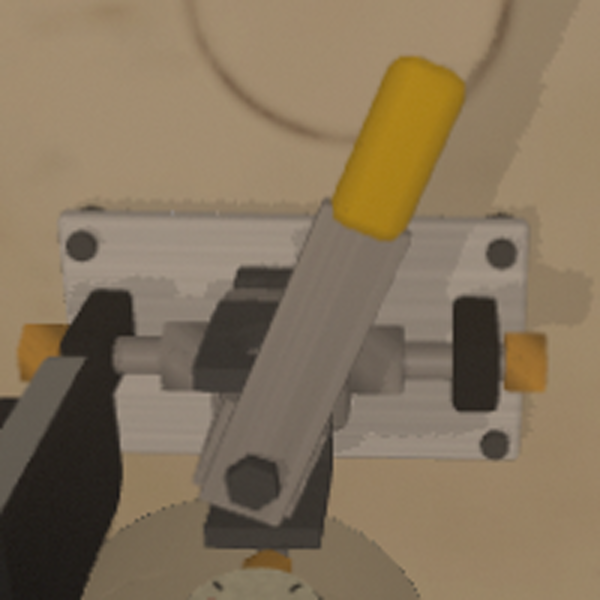

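Manifold: origin about (0.515, -0.2975), yaw -21°. Lever points at 136.5°, so it has to turn -67.5°. Going to the grip.

>>> servo_tool(steps=[{"tx":0.6,"ty":-0.8,"tz":0,"yaw":-7.8,"claw":5},{"tx":0.6,"ty":-0.8,"tz":0,"yaw":-7.8,"claw":5},{"tx":0.5,"ty":-0.7,"tz":-2,"yaw":-7.7,"claw":5},{"tx":0,"ty":0,"tz":-4,"yaw":0,"claw":5},{"tx":0,"ty":0,"tz":-4,"yaw":0,"claw":5},{"tx":0,"ty":0,"tz":-3.2,"yaw":0,"claw":5},{"tx":0,"ty":0,"tz":-3,"yaw":0,"claw":5},{"tx":0,"ty":0,"tz":0,"yaw":0,"claw":5}])

```text
time_s: 3.5
position: [0.4348, -0.2205, 0.1158]
tool_rot: [[-0.726, 0.687, -0.005], [0.687, 0.726, 0.005], [0.007, -0.0, -1.0]]
ft_force: [-0.1, -0.3, 0.7]
grip_width: 0.0501
gripper_force: 0.0
```

>>> servo_tool(steps=[{"tx":0,"ty":0,"tz":0,"yaw":0,"claw":1.8},{"tx":0,"ty":0,"tz":0,"yaw":0,"claw":1.8},{"tx":0,"ty":0,"tz":0,"yaw":0,"claw":1.8},{"tx":0,"ty":0,"tz":0,"yaw":0,"claw":1.8},{"tx":0,"ty":0,"tz":0,"yaw":0,"claw":1.8},{"tx":0,"ty":0,"tz":0,"yaw":0,"claw":1.8}], newtons=30)

```text
time_s: 4.1
position: [0.4371, -0.2227, 0.1202]
tool_rot: [[-0.726, 0.687, 0.003], [0.687, 0.726, -0.002], [-0.003, 0.0, -1.0]]
ft_force: [-0.5, 2.8, 7.2]
grip_width: 0.021
gripper_force: 31.9
```

Run:
```python
from h import *
s=env.observe(); R=s["tool_rot"]; O=np.array([.5153,-.2975]); p=s["position"][:2]-O
print(s["position"],np.degrees(np.arctan2(R[1][1],R[0][1])),np.degrees(np.arctan2(p[1],p[0])),np.hypot(*p),s["grip_width"],s["gripper_force"])
z=np.load("pics/w2.npz"); m=env.camera_model("wrist"); m["T"]=z["T"]; print("bolt",onz(m,[[254,361]],.112))
a=np.radians(136.5-4.5*np.arange(16)); q=11*np.c_[np.cos(a),np.sin(a)]; print(np.diff(q.round(2),axis=0).round(2).tolist())
```

```text
[ 0.43708236 -0.22274031  0.12018492] 46.58525416430832 136.29491134281645 0.10819894418903657 0.02097556336314056 31.938048005104065
bolt [[ 0.51816177 -0.2988719   0.112     ]]
[[0.62, 0.6], [0.66, 0.56], [0.71, 0.5], [0.74, 0.44], [0.78, 0.38], [0.8, 0.32], [0.82, 0.26], [0.85, 0.19], [0.85, 0.12], [0.86, 0.06], [0.87, -0.02], [0.86, -0.07], [0.85, -0.15], [0.83, -0.21], [0.82, -0.28]]
```

>>> servo_tool(steps=[{"tx":0.62,"ty":0.6,"tz":0,"yaw":-4.5,"claw":1.8},{"tx":0.66,"ty":0.56,"tz":0,"yaw":-4.5,"claw":1.8},{"tx":0.71,"ty":0.5,"tz":0,"yaw":-4.5,"claw":1.8},{"tx":0.74,"ty":0.44,"tz":0,"yaw":-4.5,"claw":1.8},{"tx":0.78,"ty":0.38,"tz":0,"yaw":-4.5,"claw":1.8},{"tx":0.8,"ty":0.32,"tz":0,"yaw":-4.5,"claw":1.8},{"tx":0.82,"ty":0.26,"tz":0,"yaw":-4.5,"claw":1.8},{"tx":0.85,"ty":0.19,"tz":0,"yaw":-4.5,"claw":1.8},{"tx":0.85,"ty":0.12,"tz":0,"yaw":-4.5,"claw":1.8},{"tx":0.86,"ty":0.06,"tz":0,"yaw":-4.5,"claw":1.8},{"tx":0.87,"ty":-0.02,"tz":0,"yaw":-4.5,"claw":1.8},{"tx":0.86,"ty":-0.07,"tz":0,"yaw":-4.5,"claw":1.8},{"tx":0.85,"ty":-0.15,"tz":0,"yaw":-4.5,"claw":1.8},{"tx":0.83,"ty":-0.21,"tz":0,"yaw":-4.5,"claw":1.8},{"tx":0.82,"ty":-0.28,"tz":0,"yaw":-4.5,"claw":1.8},{"tx":0,"ty":0,"tz":0,"yaw":0,"claw":1.8},{"tx":0,"ty":0,"tz":0,"yaw":0,"claw":1.8},{"tx":0,"ty":0,"tz":0,"yaw":0,"claw":1.8}])

```text
time_s: 5.9
position: [0.5576, -0.1937, 0.1203]
tool_rot: [[0.357, 0.934, 0.006], [0.934, -0.357, 0.002], [0.004, 0.005, -1.0]]
ft_force: [8.2, 11.0, 3.8]
grip_width: 0.0208
gripper_force: 31.3
```

Run:
```python
from h import *
s=env.observe(); R=s["tool_rot"]; O=np.array([.5153,-.2975]); p=s["position"][:2]-O
print(s["position"],np.degrees(np.arctan2(R[1][1],R[0][1])),np.degrees(np.arctan2(p[1],p[0])),np.hypot(*p),s["grip_width"],s["ft_force"])
```

```text
[ 0.55762262 -0.19367935  0.12026675] -20.901852164697246 67.82167196414574 0.11211571035013412 0.020785418070434974 [ 8.18711882 10.9937464   3.81062283]
```

>>> servo_tool(steps=[{"tx":0,"ty":0,"tz":0,"yaw":0,"claw":5},{"tx":0,"ty":0,"tz":0,"yaw":0,"claw":5},{"tx":0,"ty":0,"tz":0,"yaw":0,"claw":5},{"tx":0,"ty":0,"tz":3,"yaw":0,"claw":5},{"tx":0,"ty":0,"tz":4,"yaw":0,"claw":5},{"tx":-1,"ty":0,"tz":4,"yaw":5,"claw":5},{"tx":-1,"ty":0,"tz":4,"yaw":7,"claw":5},{"tx":-1,"ty":0,"tz":0,"yaw":7,"claw":5},{"tx":-1,"ty":0,"tz":0,"yaw":7,"claw":5},{"tx":-1,"ty":0,"tz":0,"yaw":7,"claw":5},{"tx":-1,"ty":0,"tz":0,"yaw":7,"claw":5},{"tx":-1,"ty":0,"tz":0,"yaw":7,"claw":5},{"tx":-1,"ty":-0.5,"tz":0,"yaw":7,"claw":5},{"tx":-1,"ty":-0.5,"tz":0,"yaw":7,"claw":5},{"tx":-1,"ty":-0.5,"tz":0,"yaw":7,"claw":5},{"tx":-1,"ty":-0.5,"tz":0,"yaw":7,"claw":5},{"tx":-1,"ty":-0.5,"tz":0,"yaw":7,"claw":5},{"tx":0,"ty":-0.5,"tz":0,"yaw":8,"claw":5},{"tx":0,"ty":0,"tz":0,"yaw":0,"claw":5},{"tx":0,"ty":0,"tz":0,"yaw":0,"claw":5}])

```text
time_s: 7.9
position: [0.4356, -0.2257, 0.2684]
tool_rot: [[-0.932, 0.362, 0.0], [0.362, 0.932, -0.0], [-0.0, -0.0, -1.0]]
ft_force: [0.6, -0.0, -0.2]
grip_width: 0.0501
gripper_force: 0.0
```

Run:
```python
from h import *
s=env.observe();m,im,d=snap("wrist","w3"); R=s["tool_rot"]; print(s["time_s"],s["position"],np.degrees(np.arctan2(R[1][1],R[0][1])))
cv2.imwrite("pics/w3c.png",cv2.resize(im[200:440,160:480,::-1],None,fx=2.5,fy=2.5,interpolation=cv2.INTER_CUBIC))
```

```text
7.9 [ 0.43563495 -0.22574107  0.26841603] 68.80653837062168
```

View pics/w3c.png

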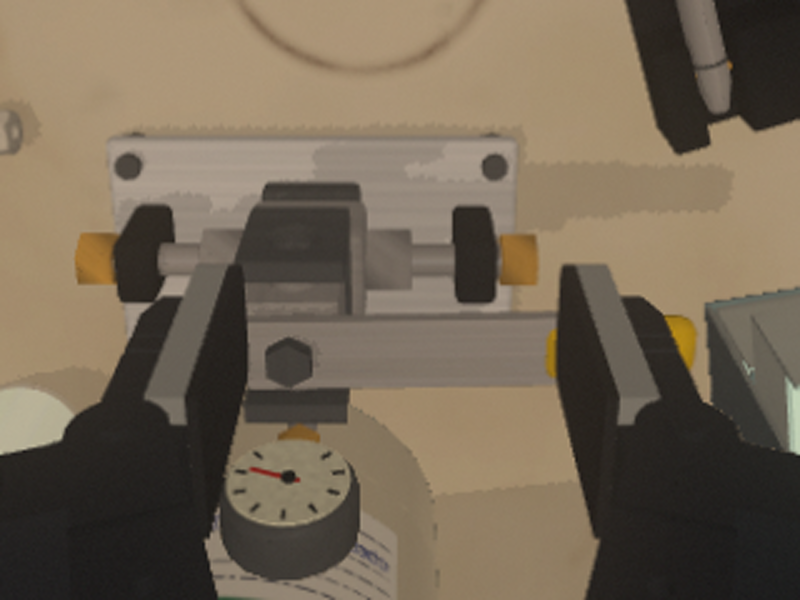

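The crop shows the lever across the manifold (edges at full-image rows ~326 and ~354), hub under it, plate front edge at row ~255. Measuring the angles.

```bash
cat > c.py <<'E'
from h import *
z=np.load("pics/w3.npz"); im,d=z["im"],z["d"]; m=env.camera_model("wrist"); m["T"]=z["T"]; P=cloud(m,d)
g=cv2.GaussianBlur(cv2.cvtColor(im,cv2.COLOR_RGB2GRAY).astype(np.float32),(0,0),1)
S=cv2.GaussianBlur(cv2.cvtColor(im,cv2.COLOR_RGB2HSV)[...,1].astype(np.float32),(0,0),1)
def line(uv,zz,name,full=True):
    q=onz(m,uv,zz); vx,vy,x,y=cv2.fitLine(np.float32(q[:,:2]),cv2.DIST_HUBER,0,.0005,.0005).ravel()
    a=np.degrees(np.arctan2(vy,vx)); a=a+180 if a<0 and vy<0 else a
    r=(q[:,0]-x)*-vy+(q[:,1]-y)*vx
    print(name,"ang %.2f"%a,"pt",np.round([x,y],4),len(q),"rms mm %.2f"%(1e3*r.std())); return a,np.array([x,y])
def sub(c):
    i=int(np.abs(c).argmax()); 
    if 0<i<len(c)-1:
        a,b,e=np.abs(c[i-1:i+2]); return i+.5*(a-e)/(a-2*b+e)+.5
    return i+.5
def rows(us,v0,v1,f): return np.array([(u,v0+sub(np.diff(f[v0:v1,u]))) for u in us])
def cols(vs,u0,u1,f): return np.array([(u0+sub(np.diff(f[v,u0:u1])),v) for v in vs])
# lever plane: depth mask
lv=(P[...,2]>.104)&(P[...,2]<.112)
def mask_rows(us,v0,v1,mask):
    o=[]
    for u in us:
        k=np.nonzero(mask[v0:v1,u])[0]
        if len(k): o.append((u,v0+k[0]-.5,v0+k[-1]+.5))
    return np.array(o,float)
k=mask_rows(range(290,375),310,370,lv)
line(k[:,[0,1]],.108,"lever front"); line(k[:,[0,2]],.108,"lever back")
us=list(range(210,230))+list(range(320,360))
line(rows(us,248,264,S),.014,"plate front")
line(cols(list(range(258,300)),355,372,S),.014,"plate +y end"); line(cols(list(range(258,275)),196,212,S),.014,"plate -y end")
yk=(P[...,2]>.098)&(P[...,2]<.1035)
k=mask_rows(range(255,310),260,320,yk)
print(k[::6].tolist()); line(k[:,[0,1]],.101,"yoke front top edge")
print("bolt",onz(m,[[160+288/2.5,200+361/2.5]],.1125))
hub=yk|((P[...,2]>.085)&(P[...,2]<.0975)); v,u=np.nonzero(yk[260:345,245:320]); print(len(u),"yoke z",np.median(P[260:345,245:320][yk[260:345,245:320]],0))
E
python3 c.py
```

```text
lever front ang 69.60 pt [ 0.517  -0.2568] 85 rms mm 0.47
lever back ang 68.77 pt [ 0.545  -0.2626] 85 rms mm 0.43
plate front ang 68.71 pt [ 0.4885 -0.2578] 60 rms mm 0.17
plate +y end ang 158.66 pt [ 0.5343 -0.2147] 42 rms mm 2.19
plate -y end ang 158.84 pt [ 0.4596 -0.3665] 17 rms mm 0.04
[[255.0, 302.5, 305.5], [261.0, 302.5, 312.5], [267.0, 302.5, 312.5], [273.0, 302.5, 312.5], [279.0, 302.5, 312.5], [285.0, 302.5, 319.5], [291.0, 302.5, 312.5], [297.0, 301.5, 312.5]]
yoke front top edge ang 68.94 pt [ 0.4871 -0.2859] 43 rms mm 0.40
bolt [[ 0.51715415 -0.29841669  0.1125    ]]
687 yoke z [ 0.49554659 -0.28925969  0.10046217]
```

>>> servo_tool(steps=[{"tx":0.6,"ty":2,"tz":0,"yaw":4.5,"claw":3.6},{"tx":0.8,"ty":2,"tz":0,"yaw":4.5,"claw":3.6},{"tx":0.8,"ty":2,"tz":0,"yaw":4.4,"claw":3.6},{"tx":0.8,"ty":2,"tz":0,"yaw":4.4,"claw":3.6},{"tx":0.7,"ty":2.2,"tz":-3,"yaw":0,"claw":3.6},{"tx":0,"ty":0,"tz":-4,"yaw":0,"claw":3.6},{"tx":0,"ty":0,"tz":-4,"yaw":0,"claw":3.6},{"tx":0,"ty":0,"tz":-3,"yaw":0,"claw":3.6},{"tx":0,"ty":0,"tz":0,"yaw":0,"claw":3.6},{"tx":0,"ty":0,"tz":0,"yaw":0,"claw":3.6}])

```text
time_s: 8.95
position: [0.4731, -0.1238, 0.1291]
tool_rot: [[-0.998, 0.056, 0.0], [0.056, 0.998, -0.0], [-0.0, -0.0, -1.0]]
ft_force: [0.5, 0.2, 1.5]
grip_width: 0.036
gripper_force: 0.0
```

Run:
```python
from h import *
s=env.observe();m,im,d=snap("wrist","w4"); R=s["tool_rot"]; print(s["time_s"],s["position"],np.degrees(np.arctan2(R[1][1],R[0][1])),s["grip_width"])
hsv=cv2.cvtColor(im,cv2.COLOR_RGB2HSV); H,S,V=[hsv[...,i].astype(int) for i in range(3)]
mk=((H<8)|(H>172))&(S>130); c,l,st,ce=cv2.connectedComponentsWithStats(mk.astype(np.uint8)); i=1+st[1:,4].argmax(); v,u=np.nonzero(l==i)
q=onz(m,np.c_[u,v],.027); print(cv2.minAreaRect(np.float32(q[:,:2]*1000)),st[i])
```

```text
8.95 [ 0.47314299 -0.12375875  0.12908598] 86.78043055437736 0.03601004613440366
((440.83221435546875, -120.84022521972656), (27.50029754638672, 26.099773406982422), 86.0513916015625) [ 300  177   49   45 1892]
```

View pics/w4.png

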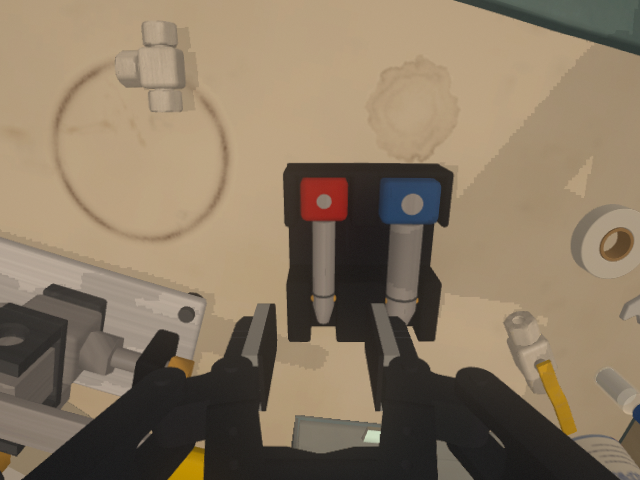

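Tray well centred under the fingers: red head at (324,199), shank between the pads' lines. Descending.

>>> servo_tool(steps=[{"tx":0,"ty":0.04,"tz":-3.5,"yaw":0,"claw":3.6},{"tx":0,"ty":0,"tz":-3.5,"yaw":0,"claw":3.6},{"tx":0,"ty":0,"tz":-1.6,"yaw":0,"claw":3.6},{"tx":0,"ty":0,"tz":-1,"yaw":0,"claw":3.6},{"tx":0,"ty":0,"tz":0,"yaw":0,"claw":3.6},{"tx":0,"ty":0,"tz":0,"yaw":0,"claw":3.6}])

```text
time_s: 9.6
position: [0.4735, -0.1237, 0.0336]
tool_rot: [[-0.998, 0.055, 0.002], [0.055, 0.998, -0.001], [-0.002, -0.001, -1.0]]
ft_force: [0.1, 1.2, -0.4]
grip_width: 0.036
gripper_force: 0.0
```

>>> servo_tool(steps=[{"tx":0,"ty":0,"tz":0,"yaw":0,"claw":1},{"tx":0,"ty":0,"tz":0,"yaw":0,"claw":1},{"tx":0,"ty":0,"tz":0,"yaw":0,"claw":1},{"tx":0,"ty":0,"tz":0,"yaw":0,"claw":1},{"tx":0,"ty":0,"tz":0,"yaw":0,"claw":1},{"tx":0,"ty":0,"tz":0,"yaw":0,"claw":1}], newtons=35)

```text
time_s: 10.2
position: [0.4732, -0.1233, 0.0335]
tool_rot: [[-0.998, 0.055, 0.002], [0.055, 0.998, -0.001], [-0.002, -0.001, -1.0]]
ft_force: [0.2, 2.1, 6.6]
grip_width: 0.0123
gripper_force: 34.2
```

>>> servo_tool(steps=[{"tx":0,"ty":0,"tz":0.5,"yaw":0,"claw":1},{"tx":0,"ty":0,"tz":1,"yaw":0,"claw":1},{"tx":0,"ty":0,"tz":2,"yaw":0,"claw":1},{"tx":0,"ty":0,"tz":2.5,"yaw":0,"claw":1},{"tx":0,"ty":0,"tz":2,"yaw":0,"claw":1},{"tx":0,"ty":0,"tz":0,"yaw":0,"claw":1}])

```text
time_s: 10.8
position: [0.4737, -0.1239, 0.1151]
tool_rot: [[-0.998, 0.055, 0.005], [0.055, 0.998, -0.003], [-0.005, -0.002, -1.0]]
ft_force: [0.7, 0.4, -1.8]
grip_width: 0.0124
gripper_force: 34.4
```

```bash
cat > pin.py <<'E'
from h import *
import sys
s=env.observe();m,im,d=snap("wrist",sys.argv[1]); R=s["tool_rot"]; print(s["time_s"],s["position"],np.degrees(np.arctan2(R[1][1],R[0][1])),s["grip_width"])
P=cloud(m,d); hsv=cv2.cvtColor(im,cv2.COLOR_RGB2HSV); H,S,V=[hsv[...,i].astype(int) for i in range(3)]
mk=((H<8)|(H>172))&(S>130); c,l,st,ce=cv2.connectedComponentsWithStats(mk.astype(np.uint8)); i=1+st[1:,4].argmax(); v,u=np.nonzero(l==i)
zt=np.median(P[v,u,2]); q=onz(m,np.c_[u,v],zt); print("headtop z",zt.round(4),cv2.minAreaRect(np.float32(q[:,:2]*1000)),"px",ce[i].round(),st[i])
g=P[v,u]; A=np.c_[g[:,:2]-g[:,:2].mean(0),np.ones(len(g))]; k=np.abs(g[:,2]-zt)<.003; print("tilt dz/dx,dz/dy",np.linalg.lstsq(A[k],g[k,2],rcond=None)[0].round(3))
E
python3 pin.py w5
```

```text
10.8 [ 0.47372087 -0.12385025  0.11513412] 86.84929459139705 0.012440437528449344
headtop z 0.1078 ((440.06463623046875, -122.63419342041016), (27.281818389892578, 27.326059341430664), 86.8750228881836) px [321. 256.] [ 282  221   79   73 4992]
tilt dz/dx,dz/dy [ 0.038 -0.009  0.108]
```

View pics/w5.png

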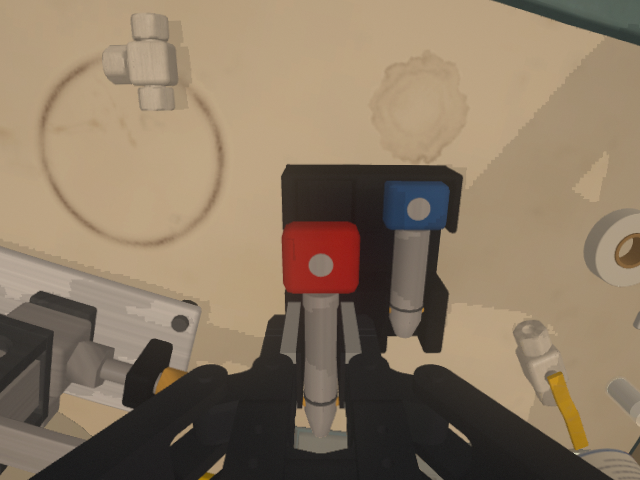

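Pin held level between the pads, red head at (321,256), axis 14 mm below the TCP. Checking where the tee is before choosing the laying spot.

Run:
```python
from h import *
z=np.load("pics/w2.npz"); m=env.camera_model("wrist"); m["T"]=z["T"]; P=cloud(m,z["d"])
for n,mk in [("tee",(np.mgrid[0:480,0:640][0]<175)&(abs(np.mgrid[0:480,0:640][1]-288)<45)&(P[...,2]>.006)&(np.mgrid[0:480,0:640][0]>105))]:
    q=P[mk]; print(n,len(q),q.min(0),q.max(0))
print("row at u=330 bench->sill", [P[v,330].round(3).tolist() for v in (40,60,70,80,100)])
```

```text
tee 1436 [ 0.33794562 -0.2339052   0.0065106 ] [ 0.38732704 -0.17111085  0.40330863]
row at u=330 bench->sill [[0.291, -0.144, 0.014], [0.306, -0.149, 0.001], [0.314, -0.152, 0.001], [0.322, -0.155, 0.0], [0.34, -0.162, 0.0]]
```

>>> servo_tool(steps=[{"tx":-0.8,"ty":2.4,"tz":0,"yaw":-3.6,"claw":1},{"tx":-0.8,"ty":2.4,"tz":0,"yaw":-3.6,"claw":1},{"tx":-0.8,"ty":2.4,"tz":0,"yaw":-3.6,"claw":1},{"tx":-0.8,"ty":2.4,"tz":0,"yaw":-3.6,"claw":1},{"tx":-0.8,"ty":2.5,"tz":0,"yaw":-3.6,"claw":1},{"tx":0,"ty":0,"tz":-2,"yaw":0,"claw":1},{"tx":0,"ty":0,"tz":-3,"yaw":0,"claw":1},{"tx":0,"ty":0,"tz":-2.5,"yaw":0,"claw":1},{"tx":0,"ty":0,"tz":-1,"yaw":0,"claw":1},{"tx":0,"ty":0,"tz":-0.5,"yaw":0,"claw":1},{"tx":0,"ty":0,"tz":-0.3,"yaw":0,"claw":1},{"tx":0,"ty":0,"tz":0,"yaw":0,"claw":1}])

```text
time_s: 12.05
position: [0.4325, -0.0023, 0.0204]
tool_rot: [[-0.933, 0.361, 0.0], [0.361, 0.933, -0.0], [-0.0, -0.0, -1.0]]
ft_force: [-4.7, 0.1, 7.3]
grip_width: 0.0122
gripper_force: 35.4
```

>>> servo_tool(steps=[{"tx":0,"ty":0,"tz":0,"yaw":0,"claw":3.4},{"tx":0,"ty":0,"tz":0,"yaw":0,"claw":3.4},{"tx":0,"ty":0,"tz":0,"yaw":0,"claw":3.4},{"tx":0,"ty":0,"tz":0,"yaw":0,"claw":3.4},{"tx":0,"ty":0,"tz":2,"yaw":0,"claw":3.4},{"tx":0,"ty":0,"tz":4,"yaw":0,"claw":5},{"tx":-1.6,"ty":0.6,"tz":4,"yaw":0,"claw":5},{"tx":-1.6,"ty":0.7,"tz":0,"yaw":0,"claw":5},{"tx":0,"ty":0,"tz":0,"yaw":0,"claw":5},{"tx":0,"ty":0,"tz":0,"yaw":0,"claw":5}])

```text
time_s: 13.05
position: [0.401, 0.0106, 0.1191]
tool_rot: [[-0.933, 0.361, -0.0], [0.361, 0.933, -0.0], [0.0, -0.0, -1.0]]
ft_force: [-1.0, -0.7, 0.3]
grip_width: 0.0505
gripper_force: 0.0
```

```bash
python3 pin.py w6
```

```text
13.05 [0.40099132 0.01059241 0.11913448] 68.85044139039678 0.05045267094819611
headtop z 0.0135 ((401.0754699707031, 8.563032150268555), (27.050670623779297, 26.21677589416504), 68.83763885498047) px [319. 250.] [ 297  230   45   41 1616]
tilt dz/dx,dz/dy [ 0.037 -0.01   0.013]
```

>>> servo_tool(steps=[{"tx":-0.18,"ty":-0.13,"tz":-3.5,"yaw":0,"claw":5},{"tx":0,"ty":0,"tz":-3.5,"yaw":0,"claw":5},{"tx":0,"ty":0,"tz":-1.9,"yaw":0,"claw":5},{"tx":0,"ty":0,"tz":-1,"yaw":0,"claw":5},{"tx":0,"ty":0,"tz":0,"yaw":0,"claw":5},{"tx":0,"ty":0,"tz":0,"yaw":0,"claw":2},{"tx":0,"ty":0,"tz":0,"yaw":0,"claw":2},{"tx":0,"ty":0,"tz":0,"yaw":0,"claw":2},{"tx":0,"ty":0,"tz":0,"yaw":0,"claw":2},{"tx":0,"ty":0,"tz":0,"yaw":0,"claw":2},{"tx":0,"ty":0,"tz":0,"yaw":0,"claw":2}], newtons=60)

```text
time_s: 14.2
position: [0.3993, 0.0093, 0.0207]
tool_rot: [[-0.933, 0.361, 0.001], [0.361, 0.933, -0.0], [-0.001, 0.0, -1.0]]
ft_force: [-0.1, -0.4, 6.7]
grip_width: 0.0265
gripper_force: 59.9
```

>>> servo_tool(steps=[{"tx":0,"ty":0,"tz":0.5,"yaw":0,"claw":2},{"tx":0,"ty":0,"tz":1.5,"yaw":0,"claw":2},{"tx":0,"ty":0,"tz":3,"yaw":0,"claw":2},{"tx":0,"ty":0,"tz":3,"yaw":0,"claw":2},{"tx":0,"ty":0,"tz":2,"yaw":0,"claw":2},{"tx":0,"ty":0,"tz":0,"yaw":0,"claw":2},{"tx":0,"ty":0,"tz":0,"yaw":0,"claw":2}])

```text
time_s: 14.9
position: [0.3985, 0.0095, 0.1201]
tool_rot: [[-0.933, 0.361, -0.0], [0.361, 0.933, 0.0], [0.0, -0.0, -1.0]]
ft_force: [-0.5, 0.1, -1.3]
grip_width: 0.0264
gripper_force: 59.4
```

```bash
python3 pin.py w7
```

```text
14.9 [0.39853424 0.00951742 0.12008673] 68.84465686755668 0.026366734345646407
headtop z 0.1127 ((398.5486145019531, 8.359553337097168), (26.28740692138672, 29.488306045532227), 69.12110900878906) px [320. 338.] [ 286  306   70   67 4074]
tilt dz/dx,dz/dy [ 0.043 -0.012  0.113]
```

View pics/w7.png

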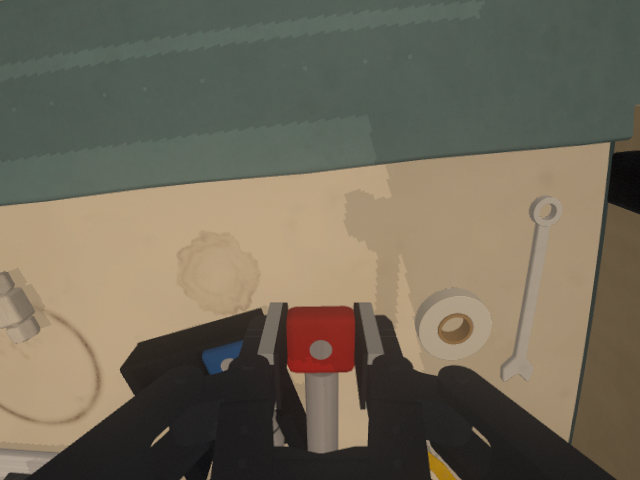

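Pin held squarely by the head, at (320,338), shank straight ahead between the fingers. Carrying it to stand in front of the hole.

>>> servo_tool(steps=[{"tx":-0.07,"ty":-2.58,"tz":0,"yaw":0,"claw":2},{"tx":-0.07,"ty":-2.58,"tz":0,"yaw":0,"claw":2},{"tx":-0.07,"ty":-2.58,"tz":0,"yaw":0,"claw":2},{"tx":-0.07,"ty":-2.58,"tz":0,"yaw":0,"claw":2},{"tx":-0.07,"ty":-2.58,"tz":0,"yaw":0,"claw":2},{"tx":-0.07,"ty":-2.58,"tz":0,"yaw":0,"claw":2},{"tx":-0.07,"ty":-2.58,"tz":0,"yaw":0,"claw":2},{"tx":-0.07,"ty":-2.58,"tz":0,"yaw":0,"claw":2},{"tx":-0.07,"ty":-2.58,"tz":0,"yaw":0,"claw":2},{"tx":-0.07,"ty":-2.6,"tz":-1,"yaw":0,"claw":2},{"tx":0,"ty":0,"tz":-1.3,"yaw":0,"claw":2},{"tx":0,"ty":0,"tz":0,"yaw":0,"claw":2},{"tx":0,"ty":0,"tz":0,"yaw":0,"claw":2},{"tx":0,"ty":0,"tz":0,"yaw":0,"claw":2}])

```text
time_s: 16.35
position: [0.392, -0.2484, 0.0974]
tool_rot: [[-0.933, 0.36, -0.0], [0.36, 0.933, 0.0], [0.0, 0.0, -1.0]]
ft_force: [0.5, -0.3, -1.7]
grip_width: 0.0264
gripper_force: 59.5
```

```bash
cat > st.py <<'E'
from h import *
s=env.observe(); R=s["tool_rot"]; p=s["position"]; a=np.radians(-21.2); ex=np.array([np.cos(a),np.sin(a)]); ey=np.array([-ex[1],ex[0]])
print("t",s["time_s"],"ex %.4f ey %.4f z %.4f"%(ex@p[:2],ey@p[:2],p[2]),"yaw %.2f"%np.degrees(np.arctan2(R[1][1],R[0][1])),"F local",np.round([ex@s["ft_force"][:2],ey@s["ft_force"][:2],s["ft_force"][2]],1),"w",s["grip_width"].__round__(4))
E
python3 st.py; python3 pin.py w8 | tail -2
python3 - <<'E'
import sys; sys.path.insert(0,'.')
from h import *
m,im,d=snap("scene","s8"); m2,im2,_=snap("top","t8")
p=proj(m,[[.487,-.287,.083]])[0]; q=proj(m2,[[.487,-.287,.083]])[0]; print(p,q)
c=lambda im,p:cv2.resize(im[int(p[1])-50:int(p[1])+50,int(p[0])-66:int(p[0])+66,::-1],None,fx=4,fy=5,interpolation=cv2.INTER_CUBIC)
cv2.imwrite("pics/s8c.png",c(im,p))
E
```

```text
t 16.35 ex 0.4553 ey -0.0898 z 0.0974 yaw 68.88 F local [ 0.6 -0.1 -1.7] w 0.0264
headtop z 0.09 ((391.990234375, -249.51821899414062), (26.2893123626709, 29.485048294067383), 69.19965362548828) px [320. 338.] [ 286  306   70   67 4078]
tilt dz/dx,dz/dy [ 0.041 -0.012  0.09 ]
[391.79399816 266.08725548] [385.39541792 223.44095947]
```

View pics/s8c.png

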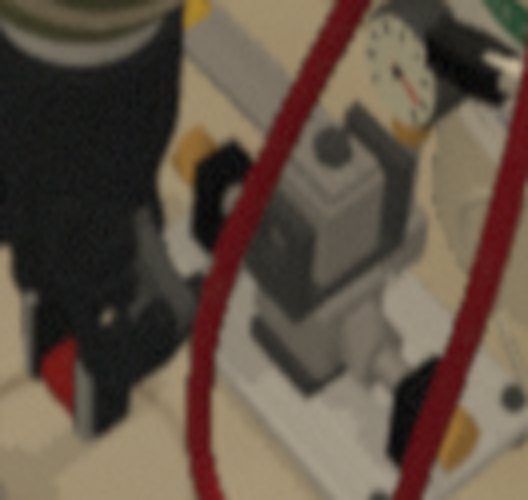

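The scene crop (hose partly in front) shows the hub faces parallel to the yoke cheeks, with the pin in the jaws in front. Lateral error is about 0.3 mm, so I start inserting slowly.

>>> servo_tool(steps=[{"tx":0.45,"ty":-0.22,"tz":-0.03,"yaw":-0.1,"claw":2},{"tx":0.47,"ty":-0.18,"tz":0,"yaw":0,"claw":2},{"tx":0.47,"ty":-0.18,"tz":0,"yaw":0,"claw":2},{"tx":0.37,"ty":-0.145,"tz":0,"yaw":0,"claw":2},{"tx":0.37,"ty":-0.145,"tz":0,"yaw":0,"claw":2},{"tx":0.37,"ty":-0.145,"tz":0,"yaw":0,"claw":2},{"tx":0.37,"ty":-0.145,"tz":0,"yaw":0,"claw":2},{"tx":0,"ty":0,"tz":0,"yaw":0,"claw":2}])

```text
time_s: 17.3
position: [0.421, -0.2606, 0.097]
tool_rot: [[-0.932, 0.362, 0.0], [0.362, 0.932, -0.0], [-0.0, -0.0, -1.0]]
ft_force: [-0.3, 0.9, -0.9]
grip_width: 0.0261
gripper_force: 59.5
```

```bash
python3 st.py
```

```text
t 17.3 ex 0.4868 ey -0.0907 z 0.0970 yaw 68.75 F local [-0.6  0.7 -0.9] w 0.0261
```

>>> servo_tool(steps=[{"tx":0.37,"ty":-0.145,"tz":0,"yaw":0,"claw":2},{"tx":0.37,"ty":-0.145,"tz":0,"yaw":0,"claw":2},{"tx":0.37,"ty":-0.145,"tz":0,"yaw":0,"claw":2},{"tx":0.37,"ty":-0.145,"tz":0,"yaw":0,"claw":2},{"tx":0.37,"ty":-0.145,"tz":0,"yaw":0,"claw":2},{"tx":0,"ty":0,"tz":0,"yaw":0,"claw":2}])

```text
time_s: 17.9
position: [0.4396, -0.2679, 0.097]
tool_rot: [[-0.932, 0.362, 0.0], [0.362, 0.932, -0.0], [-0.0, -0.0, -1.0]]
ft_force: [-0.3, 0.8, -1.6]
grip_width: 0.0262
gripper_force: 59.5
```

```bash
python3 st.py
```

```text
t 17.9 ex 0.5067 ey -0.0908 z 0.0970 yaw 68.75 F local [-0.6  0.6 -1.6] w 0.0262
```

>>> servo_tool(steps=[{"tx":0.37,"ty":-0.145,"tz":0,"yaw":0,"claw":2},{"tx":0.37,"ty":-0.145,"tz":0,"yaw":0,"claw":2},{"tx":0.37,"ty":-0.145,"tz":0,"yaw":0,"claw":2},{"tx":0.37,"ty":-0.145,"tz":0,"yaw":0,"claw":2},{"tx":0.37,"ty":-0.145,"tz":0,"yaw":0,"claw":2},{"tx":0.37,"ty":-0.145,"tz":0,"yaw":0,"claw":2},{"tx":0.37,"ty":-0.145,"tz":0,"yaw":0,"claw":2},{"tx":0,"ty":0,"tz":0,"yaw":0,"claw":2}])

```text
time_s: 18.7
position: [0.4655, -0.278, 0.097]
tool_rot: [[-0.932, 0.362, 0.0], [0.362, 0.932, -0.0], [-0.0, -0.0, -1.0]]
ft_force: [-0.8, -0.7, -2.0]
grip_width: 0.0261
gripper_force: 59.5
```

```bash
python3 st.py
```

```text
t 18.7 ex 0.5345 ey -0.0909 z 0.0970 yaw 68.75 F local [-0.5 -1.  -2. ] w 0.0261
```

>>> servo_tool(steps=[{"tx":0.19,"ty":-0.07,"tz":0,"yaw":0,"claw":2},{"tx":0.19,"ty":-0.07,"tz":0,"yaw":0,"claw":2},{"tx":0.19,"ty":-0.07,"tz":0,"yaw":0,"claw":2},{"tx":0.19,"ty":-0.07,"tz":0,"yaw":0,"claw":2},{"tx":0,"ty":0,"tz":0,"yaw":0,"claw":2}])

```text
time_s: 19.2
position: [0.4724, -0.2805, 0.0969]
tool_rot: [[-0.932, 0.362, -0.001], [0.362, 0.932, 0.001], [0.001, 0.0, -1.0]]
ft_force: [-1.6, 1.2, -1.1]
grip_width: 0.0261
gripper_force: 59.6
```

```bash
python3 st.py
```

```text
t 19.2 ex 0.5419 ey -0.0906 z 0.0969 yaw 68.75 F local [-2.   0.5 -1.1] w 0.0261
```

>>> servo_tool(steps=[{"tx":0.09,"ty":-0.04,"tz":0,"yaw":0,"claw":2},{"tx":0,"ty":0,"tz":0,"yaw":0,"claw":2}])

```text
time_s: 19.4
position: [0.4725, -0.2805, 0.0969]
tool_rot: [[-0.932, 0.363, -0.003], [0.363, 0.932, 0.001], [0.003, 0.0, -1.0]]
ft_force: [-6.3, 2.1, 0.8]
grip_width: 0.0263
gripper_force: 59.9
```

```bash
python3 st.py
```

```text
t 19.4 ex 0.5420 ey -0.0906 z 0.0969 yaw 68.75 F local [-6.7 -0.3  0.8] w 0.0263
```

>>> servo_tool(steps=[{"tx":0.14,"ty":-0.05,"tz":0,"yaw":0,"claw":2},{"tx":0.14,"ty":-0.05,"tz":0,"yaw":0,"claw":2},{"tx":0,"ty":0,"tz":0,"yaw":0,"claw":2}])

```text
time_s: 19.7
position: [0.4728, -0.2805, 0.0966]
tool_rot: [[-0.932, 0.363, -0.009], [0.362, 0.932, 0.004], [0.01, 0.001, -1.0]]
ft_force: [-19.6, 4.2, 8.0]
grip_width: 0.0262
gripper_force: 60.7
```

```bash
python3 st.py; python3 pin.py w9
python3 - <<'E'
import cv2
im=cv2.imread('pics/w9.png')[280:480,220:420]
cv2.imwrite('pics/w9c.png',cv2.resize(im,None,fx=3,fy=3,interpolation=cv2.INTER_CUBIC))
E
```

```text
t 19.7 ex 0.5423 ey -0.0905 z 0.0966 yaw 68.75 F local [-19.8  -3.2   8. ] w 0.0262
19.7 [ 0.47283366 -0.28048528  0.09657691] 68.74571298374097 0.026169956178328287
headtop z 0.0892 ((472.7720031738281, -281.6077880859375), (26.291650772094727, 29.353313446044922), 69.01868438720703) px [320. 338.] [ 286  306   70   67 4089]
tilt dz/dx,dz/dy [ 0.039 -0.013  0.089]
```

>>> servo_tool(steps=[{"tx":-0.28,"ty":0.1,"tz":0,"yaw":0,"claw":2},{"tx":0,"ty":0,"tz":0,"yaw":0,"claw":4.5},{"tx":0,"ty":0,"tz":0,"yaw":0,"claw":4.5},{"tx":0,"ty":0,"tz":0,"yaw":0,"claw":4.5},{"tx":0,"ty":0,"tz":0,"yaw":0,"claw":4.5},{"tx":-1,"ty":0.36,"tz":0,"yaw":0,"claw":4.5},{"tx":-2,"ty":0.72,"tz":0,"yaw":0,"claw":4.5},{"tx":-2,"ty":0.72,"tz":2,"yaw":0,"claw":4.5},{"tx":-1,"ty":0.4,"tz":4,"yaw":0,"claw":4.5},{"tx":0,"ty":0,"tz":0,"yaw":0,"claw":4.5},{"tx":0,"ty":0,"tz":0,"yaw":0,"claw":4.5}])

```text
time_s: 20.85
position: [0.4132, -0.2589, 0.1575]
tool_rot: [[-0.932, 0.363, 0.001], [0.363, 0.932, -0.001], [-0.002, -0.001, -1.0]]
ft_force: [0.2, -0.6, -1.3]
grip_width: 0.0452
gripper_force: 0.0
```

```bash
python3 st.py; python3 pin.py w10
python3 - <<'E'
import sys; sys.path.insert(0,'.')
from h import *
z=np.load('pics/w10.npz'); im=z["im"]; m=env.camera_model("wrist"); P=cloud(m,z["d"])
a=np.radians(-21.2); ex=np.array([np.cos(a),np.sin(a)]); ey=np.array([-ex[1],ex[0]])
E=P[...,:2]@ex; Y=P[...,:2]@ey
hsv=cv2.cvtColor(im,cv2.COLOR_RGB2HSV); red=((hsv[...,0]<8)|(hsv[...,0]>172))&(hsv[...,1]>130)&(P[...,2]>.086)
print("head ex",np.percentile(E[red],[1,99]),"ey",np.percentile(Y[red],[1,99]))
yk=(abs(P[...,2]-.1005)<.002)&(abs(Y+.091)<.016)&(E<.6)&(E>.52); print("yoke front ex",np.percentile(E[yk],[1,99]),yk.sum())
v,u=[int(x) for x in np.argwhere(red).mean(0)]; y0=min(max(v-60,0),330);cv2.imwrite('pics/w10c.png',cv2.resize(im[y0:y0+150,u-100:u+100,::-1],None,fx=4,fy=4,interpolation=cv2.INTER_CUBIC))
E
```

```text
t 20.85 ex 0.4789 ey -0.0920 z 0.1575 yaw 68.73 F local [ 0.4 -0.5 -1.3] w 0.0452
20.85 [ 0.41321233 -0.25891575  0.15753582] 68.73097885244904 0.04519536532129235
headtop z 0.0879 ((471.8681335449219, -281.0367431640625), (27.339365005493164, 31.702075958251953), 70.12030029296875) px [324. 370.] [ 301  348   47   46 1873]
tilt dz/dx,dz/dy [ 0.029 -0.045  0.088]
head ex [0.53262903 0.5565974 ] ey [-0.10379548 -0.07851454]
yoke front ex [0.55791669 0.58062563] 1122
```

View pics/w10c.png

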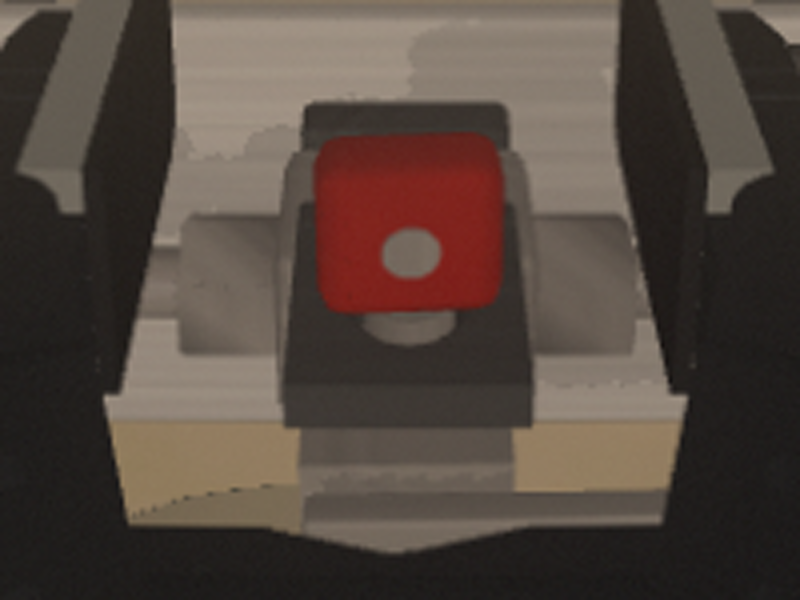

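The crop shows the head at about (410,230) in front of the cheek, with a bit of bare shank at (410,330). A small gap remains (the fingers probably met the cheek), so I'll push the head home with the fingers closed.

>>> servo_tool(steps=[{"tx":0.04,"ty":0.09,"tz":0,"yaw":0,"claw":0},{"tx":0,"ty":0,"tz":-2,"yaw":0,"claw":0},{"tx":0,"ty":0,"tz":-2.5,"yaw":0,"claw":0},{"tx":0,"ty":0,"tz":-1.9,"yaw":0,"claw":0},{"tx":0.93,"ty":-0.36,"tz":0,"yaw":0,"claw":0},{"tx":0.93,"ty":-0.36,"tz":0,"yaw":0,"claw":0},{"tx":0.65,"ty":-0.25,"tz":0,"yaw":0,"claw":0},{"tx":0.28,"ty":-0.11,"tz":0,"yaw":0,"claw":0},{"tx":0.28,"ty":-0.11,"tz":0,"yaw":0,"claw":0},{"tx":0,"ty":0,"tz":0,"yaw":0,"claw":0}])

```text
time_s: 21.9
position: [0.4449, -0.2701, 0.0933]
tool_rot: [[-0.932, 0.362, 0.001], [0.362, 0.932, -0.0], [-0.001, -0.0, -1.0]]
ft_force: [0.4, -0.5, 0.6]
grip_width: -0.0002
gripper_force: 0.0
```

```bash
python3 st.py
```

```text
t 21.9 ex 0.5125 ey -0.0909 z 0.0933 yaw 68.76 F local [ 0.6 -0.3  0.6] w -0.0002
```

>>> servo_tool(steps=[{"tx":0.19,"ty":-0.07,"tz":0,"yaw":0,"claw":0},{"tx":0.19,"ty":-0.07,"tz":0,"yaw":0,"claw":0},{"tx":0.09,"ty":-0.04,"tz":0,"yaw":0,"claw":0},{"tx":0,"ty":0,"tz":0,"yaw":0,"claw":0}])

```text
time_s: 22.3
position: [0.4494, -0.2718, 0.093]
tool_rot: [[-0.932, 0.363, 0.0], [0.363, 0.932, -0.0], [-0.0, -0.0, -1.0]]
ft_force: [0.3, -0.7, 0.4]
grip_width: -0.0002
gripper_force: 0.0
```

```bash
python3 st.py
```

```text
t 22.3 ex 0.5173 ey -0.0909 z 0.0930 yaw 68.74 F local [ 0.5 -0.6  0.4] w -0.0002
```

>>> servo_tool(steps=[{"tx":0.09,"ty":-0.04,"tz":0,"yaw":0,"claw":0},{"tx":0.09,"ty":-0.04,"tz":0,"yaw":0,"claw":0},{"tx":0,"ty":0,"tz":0,"yaw":0,"claw":0}])

```text
time_s: 22.6
position: [0.4512, -0.2727, 0.093]
tool_rot: [[-0.932, 0.363, 0.0], [0.363, 0.932, -0.0], [-0.0, -0.0, -1.0]]
ft_force: [0.1, -1.1, -0.3]
grip_width: -0.0003
gripper_force: 0.0
```

```bash
python3 st.py
```

```text
t 22.6 ex 0.5193 ey -0.0910 z 0.0930 yaw 68.74 F local [ 0.5 -1.  -0.3] w -0.0003
```

>>> servo_tool(steps=[{"tx":0.09,"ty":-0.04,"tz":0,"yaw":0,"claw":0},{"tx":0.09,"ty":-0.03,"tz":0,"yaw":0,"claw":0},{"tx":0,"ty":0,"tz":0,"yaw":0,"claw":0}])

```text
time_s: 22.9
position: [0.453, -0.2733, 0.093]
tool_rot: [[-0.932, 0.363, 0.0], [0.363, 0.932, -0.0], [-0.0, -0.0, -1.0]]
ft_force: [-0.8, -0.0, -0.5]
grip_width: 0.0001
gripper_force: 0.0
```

```bash
python3 st.py
```

```text
t 22.9 ex 0.5212 ey -0.0910 z 0.0930 yaw 68.75 F local [-0.8 -0.3 -0.5] w 0.0001
```

Starting to touch; pushing on in small steps.

>>> servo_tool(steps=[{"tx":0.09,"ty":-0.04,"tz":0,"yaw":0,"claw":0},{"tx":0.09,"ty":-0.03,"tz":0,"yaw":0,"claw":0},{"tx":0,"ty":0,"tz":0,"yaw":0,"claw":0}])

```text
time_s: 23.2
position: [0.4546, -0.2739, 0.093]
tool_rot: [[-0.932, 0.362, -0.0], [0.362, 0.932, 0.0], [0.001, 0.0, -1.0]]
ft_force: [-1.8, 1.8, 0.9]
grip_width: -0.0001
gripper_force: 0.6
```

```bash
python3 st.py
```

```text
t 23.2 ex 0.5229 ey -0.0909 z 0.0930 yaw 68.75 F local [-2.3  1.1  0.9] w -0.0001
```

>>> servo_tool(steps=[{"tx":0.09,"ty":-0.04,"tz":0,"yaw":0,"claw":0},{"tx":0.09,"ty":-0.03,"tz":0,"yaw":0,"claw":0},{"tx":0,"ty":0,"tz":0,"yaw":0,"claw":0}])

```text
time_s: 23.5
position: [0.4548, -0.2738, 0.0926]
tool_rot: [[-0.932, 0.362, -0.005], [0.362, 0.932, 0.003], [0.005, 0.001, -1.0]]
ft_force: [-9.5, 2.1, 4.6]
grip_width: -0.0001
gripper_force: 5.0
```

```bash
python3 st.py
```

```text
t 23.5 ex 0.5230 ey -0.0908 z 0.0926 yaw 68.76 F local [-9.6 -1.5  4.6] w -0.0001
```

>>> servo_tool(steps=[{"tx":0.14,"ty":-0.05,"tz":0,"yaw":0,"claw":0},{"tx":0.14,"ty":-0.05,"tz":0,"yaw":0,"claw":0},{"tx":0,"ty":0,"tz":0,"yaw":0,"claw":0}])

```text
time_s: 23.8
position: [0.4549, -0.2737, 0.092]
tool_rot: [[-0.932, 0.362, -0.012], [0.362, 0.932, 0.006], [0.013, 0.001, -1.0]]
ft_force: [-22.7, 4.8, 8.0]
grip_width: -0.0001
gripper_force: 11.4
```

```bash
python3 st.py
```

```text
t 23.8 ex 0.5231 ey -0.0906 z 0.0920 yaw 68.78 F local [-22.9  -3.7   8. ] w -0.0001
```

>>> servo_tool(steps=[{"tx":-1,"ty":0.36,"tz":0,"yaw":0,"claw":0},{"tx":-2,"ty":0.72,"tz":0,"yaw":0,"claw":0},{"tx":-2,"ty":0.72,"tz":2,"yaw":0,"claw":5},{"tx":0,"ty":0,"tz":4,"yaw":0,"claw":5},{"tx":0,"ty":0,"tz":0,"yaw":0,"claw":5},{"tx":0,"ty":0,"tz":0,"yaw":0,"claw":5},{"tx":0,"ty":0,"tz":0,"yaw":0,"claw":5}])

```text
time_s: 24.5
position: [0.4092, -0.2575, 0.1522]
tool_rot: [[-0.932, 0.362, -0.001], [0.362, 0.932, 0.001], [0.001, 0.0, -1.0]]
ft_force: [0.6, -0.7, -0.7]
grip_width: 0.0497
gripper_force: 0.0
```

```bash
python3 st.py
python3 - <<'E'
from h import *
m,im,d=snap("wrist","w11"); P=cloud(m,d)
a=np.radians(-21.2); ex=np.array([np.cos(a),np.sin(a)]); ey=np.array([-ex[1],ex[0]])
E=P[...,:2]@ex; Y=P[...,:2]@ey
hsv=cv2.cvtColor(im,cv2.COLOR_RGB2HSV); H,S,V=[hsv[...,i].astype(int) for i in range(3)]
red=((H<8)|(H>172))&(S>130)&(P[...,2]>.086)&(P[...,2]<.1)
v,u=np.argwhere(red).mean(0).astype(int); print("head ex",np.percentile(E[red],[2,50,98]),u,v)
for r in range(v-4,min(v+50,478),3): print(r,im[r,u].tolist(),"ex %.4f z %.4f"%(E[r,u],P[r,u,2]))
E
```

```text
t 24.5 ex 0.4746 ey -0.0921 z 0.1522 yaw 68.75 F local [ 0.8 -0.5 -0.7] w 0.0497
head ex [0.53369669 0.54327684 0.55667151] 323 387
383 [126, 34, 27] ex 0.5407 z 0.0886
386 [112, 101, 90] ex 0.5428 z 0.0886
389 [115, 103, 91] ex 0.5442 z 0.0895
392 [114, 102, 92] ex 0.5473 z 0.0884
395 [114, 101, 90] ex 0.5489 z 0.0891
398 [125, 32, 28] ex 0.5522 z 0.0878
401 [125, 32, 27] ex 0.5534 z 0.0889
404 [116, 31, 26] ex 0.5562 z 0.0883
407 [92, 82, 73] ex 0.5597 z 0.0869
410 [102, 91, 82] ex 0.5610 z 0.0880
413 [88, 78, 70] ex 0.5632 z 0.0880
416 [51, 46, 42] ex 0.5588 z 0.0951
419 [49, 45, 41] ex 0.5592 z 0.0971
422 [51, 45, 42] ex 0.5600 z 0.0986
425 [60, 55, 50] ex 0.5596 z 0.1012
428 [59, 55, 51] ex 0.5624 z 0.1007
431 [61, 56, 51] ex 0.5642 z 0.1011
434 [60, 54, 49] ex 0.5673 z 0.1002
```

The stop is firm, but the view along the axis leaves the gap unclear. I'll look from the side.

>>> servo_tool(steps=[{"tx":0,"ty":0,"tz":2.5,"yaw":-8,"claw":5},{"tx":0,"ty":0,"tz":2.5,"yaw":-8,"claw":5},{"tx":0.6,"ty":-0.4,"tz":0,"yaw":-8,"claw":5},{"tx":0.7,"ty":-0.5,"tz":0,"yaw":-8,"claw":5},{"tx":0.7,"ty":-0.5,"tz":0,"yaw":-8,"claw":5},{"tx":0.7,"ty":-0.5,"tz":0,"yaw":-8,"claw":5},{"tx":0.7,"ty":-0.5,"tz":0,"yaw":-8,"claw":5},{"tx":0.7,"ty":-0.5,"tz":0,"yaw":-8,"claw":5},{"tx":0.7,"ty":-0.5,"tz":0,"yaw":-8,"claw":5},{"tx":0.8,"ty":-0.5,"tz":0,"yaw":-8,"claw":5},{"tx":0.8,"ty":-0.5,"tz":0,"yaw":-8,"claw":5},{"tx":0,"ty":0,"tz":0,"yaw":-2,"claw":5},{"tx":0,"ty":0,"tz":0,"yaw":0,"claw":5},{"tx":0,"ty":0,"tz":0,"yaw":0,"claw":5}])

```text
time_s: 25.95
position: [0.4732, -0.3016, 0.2022]
tool_rot: [[0.361, 0.932, -0.001], [0.932, -0.361, 0.001], [0.001, -0.001, -1.0]]
ft_force: [0.8, -0.0, 0.2]
grip_width: 0.0496
gripper_force: 0.0
```

```bash
cat > g.py <<'E'
from h import *
m,im,d=snap("wrist","w12"); P=cloud(m,d)
a=np.radians(-21.2); ex=np.array([np.cos(a),np.sin(a)]); ey=np.array([-ex[1],ex[0]])
E=P[...,:2]@ex; Y=P[...,:2]@ey
hsv=cv2.cvtColor(im,cv2.COLOR_RGB2HSV); H,S,V=[hsv[...,i].astype(int) for i in range(3)]
red=((H<8)|(H>172))&(S>130)&(P[...,2]>.07)&(P[...,2]<.1)
v,u=np.argwhere(red).mean(0).astype(int); print("head ex",np.percentile(E[red],[2,50,98]),"top",np.percentile(E[red&(P[...,2]>.085)],[2,98]),u,v,red.sum())
yk=(abs(P[...,2]-.1005)<.0025)&(abs(Y+.091)<.016)&(E<.6)&(E>.52); print("yoke front",np.percentile(E[yk],[1,5]))
cv2.imwrite('pics/w12c.png',cv2.resize(im[max(v-75,0):v+75,max(u-100,0):u+100,::-1],None,fx=4,fy=4,interpolation=cv2.INTER_CUBIC))
E
python3 st.py; python3 g.py
```

```text
t 25.95 ex 0.5502 ey -0.1100 z 0.2022 yaw -21.18 F local [0.7 0.3 0.2] w 0.0496
head ex [0.5339996  0.54607106 0.55835264] top [0.53425042 0.55834319] 315 209 1635
yoke front [0.55925901 0.5596988 ]
```

View pics/w12c.png

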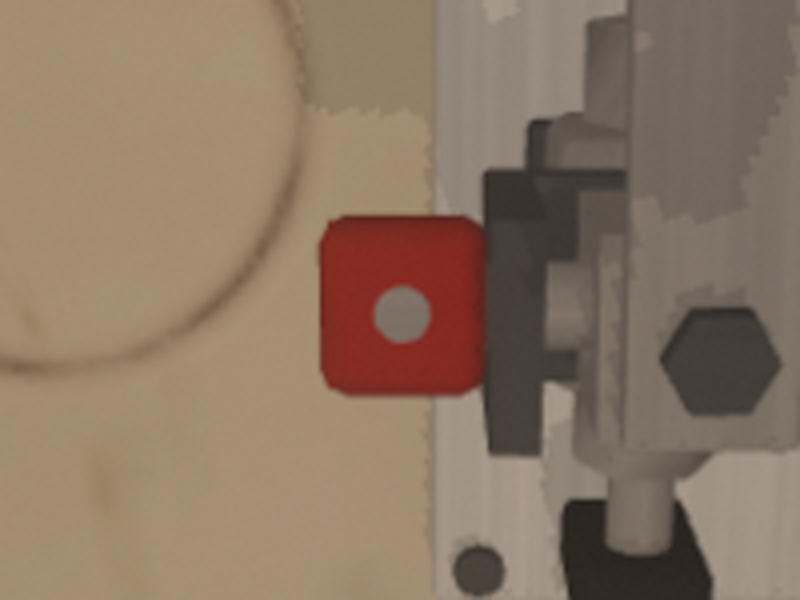

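From above and the side, the red head (400,305) sits flush against the front cheek's edge at column 485. The shank runs straight on into the hub, and the gripper is clear of everything. Handing in.

```bash
python3 -c "
from rig import env
print(env.close_job())"
```

```text
the job is handed in; nothing more can be done
None
```

The lever is off (within about half a degree by camera), and the red lock pin is through both cheeks and the hub with its head flush against the front cheek. The gripper has let go and is clear; the job was handed in at about 26 s.

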